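# Close a deep-well plate in the cover press

## Task

A deep-well plate with its cover laid loosely on top waits on the drawn-out tray of the hand press. Press the tray's thumb lever down to free the slide and push the tray fully home under the press plate; swing the folded handle of the handwheel upright until it latches; then wind the wheel clockwise (seen from above) as far as it goes, so that the cover is pressed fully down on the plate. Leave the press wound down with the handle upright, let go of it, and do not move or knock over the things standing around it.

Things in the scene. Friction and masses are not known exactly. Their poses are not given: they have to be found in the camera images.
- press: The fixed screw press: grey cast base 245 x 224 mm, 14 mm high, two steel posts, a grey crosshead (52 x 226 mm, top at height 158 mm), and a black handwheel on top. Origin: underside, on the screw's vertical axis. Own z up; own -x is the loading side to which the tray is drawn out (base reaches from x -170 to +75 mm); the crosshead lies along own y. It stands turned on the table by a different yaw each time.
- tray_front (a point): Middle of the outer face of the tray's grey front panel (panel 158 mm wide, 6 mm thick, from 24 to 78 mm above the table; this point is 70 mm above the table). The face looks to the press's own -x. The tray slides along the press's own +x until home, 100 mm from drawn out; sliding takes about 3 to 4 N.
- load_tray (a joint): Slide of the tray, m: 0 = drawn right out (locked there at the start by the lever's pawl), 0.100 = fully home. The drawn-out tray has about 3 mm of play against the pawl; do not push while pressing the lever down, or it binds. The pawl stays clear by itself after the first 20 mm of travel; the lever need be held down only until then. The tray stays where it is left, but a finger still pressing on the lever drags it along: lift off before drawing back.
- lever_pad (a point): Middle of the top of the black ribbed thumb pad (31 mm along x, 40 mm wide) that sticks out 33 mm from the panel to the press's own -x, 42 mm above the table; this point is 13 mm in front of the panel face, and the panel rises 36 mm above it, so a closed fingertip can press the pad down and then push the panel. It belongs to the lever, whose pivot is 43 mm further along own +x, 10 mm lower than this point.
- tray_lever (a joint): Spring lever of the tray, rad: 0 = up (pawl engaged), 0.34 = fully down (pad point lowered about 14 mm). It needs about 1.5 N to start and 4 N at the bottom, and frees the tray from about 0.25 (pad lowered about 10 mm). Springs back when let go.
- wheel_centre (a point): Centre of the handwheel (rim 130 mm over all, 14 mm thick, rim and spokes' mid-plane at this height, 174 mm above the table; hub 30 mm across, its top 11 mm above this point). The axis is vertical.
- handwheel (a joint): Turn of the handwheel, rad: 0 = press plate up (parked), grows clockwise seen from above; hard stop at 7.46 (1.19 turns). A lock pin blocks it at 0 until the handle is within about 0.35 rad of upright. Turning needs under 5 N at the handle; it stays where left.
- handle_hinge (a point): Hinge pin of the folding handle, on the wheel 44 mm from its axis and 24 mm above wheel_centre; it goes round with the wheel. The pin is level and tangential: the handle swings in the vertical plane through wheel_centre and this point. At the start it lies to the press's own +y from the axis.
- handle_grip (a point): Point on the handle's centre line 48 mm from the hinge. The handle is a black revolving sleeve, 20 mm thick, from 18 to 66 mm from the hinge; it spins freely about its own length. Folded, it lies level over the hub, its centre line 20 mm above the spokes; upright, it stands vertically over its hinge, 66 mm tall.
- crank_handle (a joint): Swing of the handle, rad: 0 = folded flat across the wheel (towards and past the axis), 1.571 = upright. A spring detent holds it at either end (4 to 6 N at the grip to swing it) and snaps it to the nearer end when let go; fingers that hold it firmly may keep it 0.2 rad short of upright until they open.
- platen (a joint): Drop of the press plate (aluminium, 94 x 142 mm, on the two posts), m: 0 = up, 12 mm above the cover; 0.0178 = down on the depth collars of the posts. Driven by the wheel only, 15 mm a turn.
- well_plate: White deep-well plate, 128 x 86 x 32 mm, standing loose in the corner stops of the tray, with its cover on top. Origin: centre of its underside; own z up, long side along own y.
- cap_cover (a joint): Grey cover of the plate (123 x 81 mm, 6 mm thick), m pushed down: 0 = laid on, standing 6 mm proud; 0.006 = fully down. Takes 12 N to push.
- bottle_brown: Brown bottle with white cap, 68 mm across, 147 mm tall; a bystander. Origin: centre of its underside.
- sample_pot: Clear pot with red lid, 54 mm across, 64 mm tall; a bystander. Origin: centre of its underside.
- marker_pen: Dark blue pen, 136 mm long, 16 mm thick, lying on the table; a bystander. Origin: centre of its underside.
Not all that is in view belongs to the job. What is shaped like the well_plate but pink is not meant.

How it is judged:
By the outcome, as a careful person would: the job done as asked, in the order asked, and still so for the second after the job is handed in, with the robot touching nothing.
It also fails if it takes over 67 s, if anything falls off the work surface, if the arm or the gripper's body presses on something with over 40 N, if the wrist force passes 120 N, or if a joint passes its speed limit or range.

## Robot

A 6-joint arm with a two-finger parallel gripper is mounted at the origin on a cart in front of the work surface, level with it; the furniture and walls round the work are solid. World frame = base frame: x ahead of the robot, y to its left, z up, the work surface at z = 0. Lengths are in mm, angles in rad, forces in N, time in s.
With the tool pointing down it reaches from about 350 to 975 mm from the base axis. Payload 17.4 kg.
Tool frame: the origin (TCP) lies where the fingers leave the gripper's body, on its centre line; the fingertips stand 73 mm ahead of it and the grasp point (between the pads) lies 54 mm ahead of it; z points along the fingers, y is the line along which they close (so a half turn about z gives the same grasp; the last joint's range is limited). The gripper opens to 85 mm and grips with 20 to 120 N. Pads are 22 mm wide; open, the fingers measure 114 mm over their backs; the gripper's body (76 mm by 85 mm) begins 54 mm behind the grasp point. The pads swing forward as they close: fully open they stand 13 mm farther back than shut.
Start: joints at [-1.311, 0.116, 1.442, -0, 1.584, -0.038], TCP at [198.048, -645.299, 303.903] pointing down, gripper open.
Joint ranges: [-2.83, 2.83], [-0.83, 2.19], [0.07, 2.5], [-1.14, 4.28], [0.01, 3], [-2.97, 2.97]. Speed limits (rad/s): [1.89, 1.89, 2.22, 3.14, 3.14, 3.14].

## Interface

Orientations are given as a unit quaternion [x, y, z, w].
In Python, from plant import sensors, vision, manip gives the robot as it stands.
- The arm moves only by the tool move_arm, never from a script. Its argument "series" is a list of rows, each a list of 3 entries, a list of its own where there are three numbers: the shift along the world's x, y, z in cm, then the turn, a rotation vector about the world's x, y, z in rad, then the finger opening in cm, from 0 to 8.54. In form: [[[tx, ty, tz], [wx, wy, wz], claw], ...]. A call has 1 to 5 rows; each row is the pose to reach, as a shift and turn from the pose commanded when the call began; what a row does not reach only later rows make up. A row lasts 1/10 s, in which the tool goes at most 50 mm and 8.59 degrees, less where a joint would pass 70% of its speed; a pose out of reach is approached as far as the arm can. A call with a gripper value outside its range is refused whole. The fingers move at their own pace and stop on an object; "squeeze" is the grip in N (left out, the last holds). Time passes only in rows, so rows that repeat a pose let the fingers close. It gives the time, the measured TCP pose, the force, the opening and the grip force at its end, in the units of the state.
- sensors.get_obs(): the state, without advancing time (a new reading comes with each control period).
- vision.grab_frame(name): name is "scene" or "side" or "wrist"; returns the picture (480x640x3 uint8, red, green, blue); there is no depth.
- vision.camera_model(name): a dict with "mtx" (3x3 intrinsics, pixels), "world_from_camera" (4x4, takes a point from camera to world coordinates). Camera axes: x right, y down, z forward; pixel columns grow to the right and rows downward; lengths in mm; the calibration is good to about 2 mm. A picture is of the moment at which its call begins: read the wrist's pose just before it. camera_model takes no time and is no camera call; for the wrist camera it gives the pose at the moment of the call.
- manip.close_job(): hands the job in; it is judged then, once.
The state is a dict: "time_s": time; "qpos": joint angles; "qd": joint speeds; "tau": joint torques, N m; "tcp_pos": TCP position; "ee_rot": TCP orientation; "wrist_force": force on the tool from outside, world axes, zero at the start; "wrist_torque": the same for the moment, N m; "grip_width": finger opening in mm; "grasp_force": force on a finger pad.
Only numpy, scipy, OpenCV 4.12 (cv2) and the standard library are available. Lean on these libraries where they do the work, as an engineer would, in place of code of your own. Each camera call takes 0.05 s, during which the arm holds its last target. There are 200 camera calls.

## Working session

There is one attempt and no reset: what is moved stays moved. The work goes in short steps, Python scripts to look and compute and a tool call to move; the robot and the scene stay as the last step left them, time stands still between calls to the robot, and variables do not carry over. Pictures are saved under pics/ and viewed, at most 10 in all, crops included, and the job is handed in when it is done.

Besides the shell and the picture viewer there is one more tool, called as a command line: name --argument value ..., lists and objects as JSON in quotes. move_arm: Moves the arm, as the interface text tells. Its arguments: {"type":"object","properties":{"series":{"type":"array"},"squeeze":{"type":"number"}},"required":["series"]}

```bash
mkdir -p pics; python3 - <<'E'
from plant import sensors, vision
import cv2
o=sensors.get_obs();print(o)
for n in("scene","side"):
    f=vision.grab_frame(n);cv2.imwrite(f"pics/{n}0.png",f[:,:,::-1]);print(n,{k:v for k,v in vision.camera_model(n).items()})
E
```

```text
{'time_s': 0.0, 'qpos': array([-1.31082862e+00,  1.16472112e-01,  1.44228729e+00, -2.40443447e-05,
        1.58402951e+00, -3.77774902e-02]), 'qd': array([-1.12157429e-04, -4.87786434e-05,  2.17600615e-03, -2.88873674e-04,
        1.09321339e-03,  1.31098191e-03]), 'tau': array([-1.87600221e-03, -7.31991220e+01, -6.32491350e+01, -1.95594384e-04,
        6.31461371e-03,  1.41388801e-05]), 'tcp_pos': array([ 197.99126039, -645.18209836,  303.15781332]), 'ee_rot': array([ 9.88938772e-01,  1.48323117e-01, -7.82598028e-05, -5.93109807e-04]), 'wrist_force': array([-0.51386268, -0.11041159, -0.31217509]), 'wrist_torque': array([ 0.02481122, -0.04520295,  0.05279176]), 'grasp_force': 0.0, 'grip_width': 85.36006095213304}
scene {'mtx': array([[591.19509316,   0.        , 316.88896123],
       [  0.        , 591.19509316, 235.95080143],
       [  0.        ,   0.        ,   1.        ]]), 'world_from_camera': array([[-8.38086450e-01, -3.32052089e-01,  4.32842366e-01,
        -2.77942190e+01],
       [-5.45218173e-01,  5.36960133e-01, -6.43747589e-01,
         7.51815464e+02],
       [-1.86613626e-02, -7.75509656e-01, -6.31059845e-01,
         1.00492467e+03],
       [ 0.00000000e+00,  0.00000000e+00,  0.00000000e+00,
         1.00000000e+00]])}
side {'mtx': array([[482.79240123,   0.        , 320.80405697],
       [  0.        , 482.79240123, 246.93025588],
       [  0.        ,   0.        ,   1.        ]]), 'world_from_camera': array([[ 9.97522284e-01, -3.33827854e-02,  6.19264232e-02,
         4.85754003e+02],
       [-6.97154281e-02, -3.50989106e-01,  9.33780706e-01,
        -1.18853721e+03],
       [-9.43670105e-03, -9.35784290e-01, -3.52446750e-01,
         5.33193426e+02],
       [ 0.00000000e+00,  0.00000000e+00,  0.00000000e+00,
         1.00000000e+00]])}
```

View pics/scene0.png

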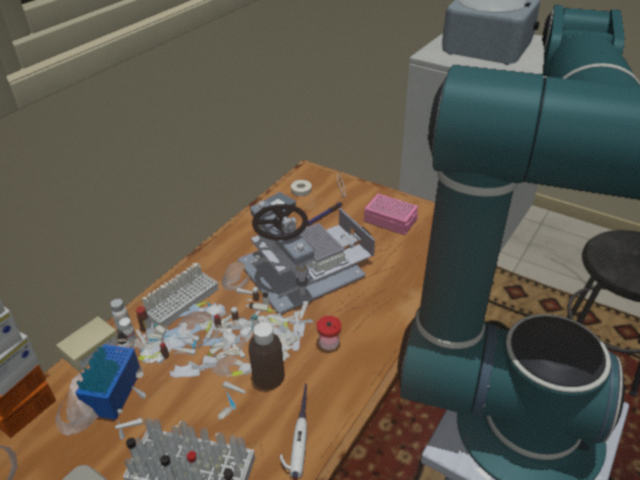

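View pics/side0.png

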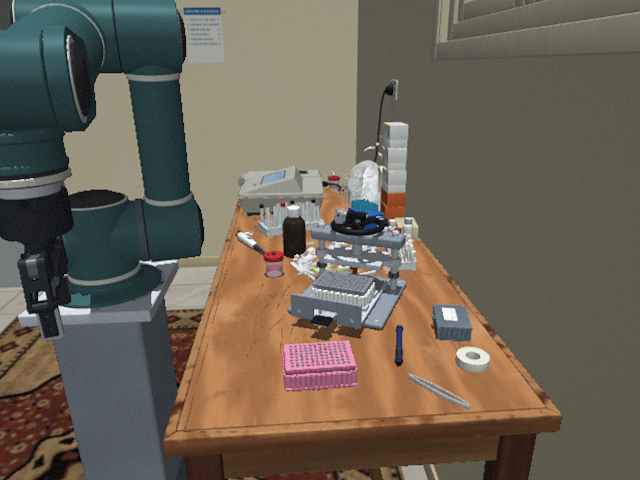

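Scene: the wheel is at about (280,220), the tray panel at (357,235), the brown bottle at (266,355) and the pot at (329,333). Side: the wheel is at (360,222), the panel at (328,308), the black pad at (323,320) and the pen at (399,345). There are two plate-shaped objects, one pink at side (320,365) and one white at side (345,288) on the tray. The white one is meant, and I'll confirm it in the crop.

```bash
cat > h.py <<'E'
import numpy as np
from plant import sensors, vision
def ray(n,u,v,M=None):
    c=M or vision.camera_model(n);T=c["world_from_camera"]
    d=T[:3,:3]@np.linalg.inv(c["mtx"])@[u,v,1];return T[:3,3],d/np.linalg.norm(d)
def onz(n,u,v,z):
    p,d=ray(n,u,v);return p+d*(z-p[2])/d[2]
def tri(a,b):
    p,d=ray("scene",*a);q,e=ray("side",*b)
    s=np.linalg.lstsq(np.c_[d,-e],q-p,rcond=None)[0];x=p+d*s[0];y=q+e*s[1];return (x+y)/2,np.linalg.norm(x-y)
E
python3 - <<'E'
import cv2,numpy as np
a=cv2.imread("pics/scene0.png")[180:320,225:400];b=cv2.imread("pics/side0.png")[195:355,270:420]
cv2.imwrite("pics/c1.png",cv2.resize(a,None,fx=4,fy=4,interpolation=cv2.INTER_CUBIC))
cv2.imwrite("pics/c2.png",cv2.resize(b,None,fx=3.75,fy=3.75,interpolation=cv2.INTER_CUBIC))
E
```

```text
(no output)
```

View pics/c1.png

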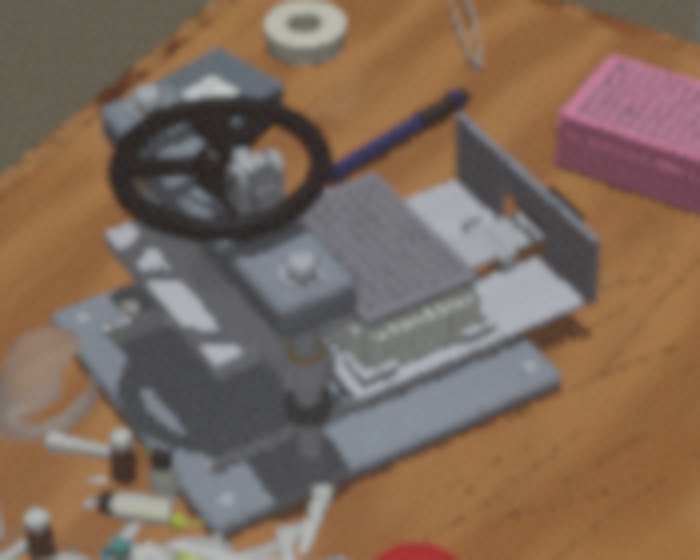

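View pics/c2.png

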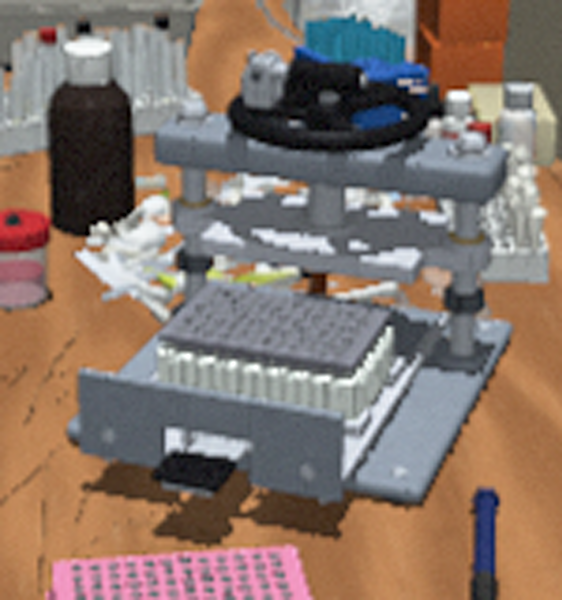

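The crop confirms it: the white plate with the grey cover sits in the tray, and the pink box is the decoy. Panel top corners are at scene (339.5,208.3) and (375,240), and at side (291.3,293.7) and (361.2,305.7). The handle hinge (grey clevis) is on the side-view left at about (341,216), with the handle pointing right over the hub.

```bash
python3 - <<'E'
from h import *
np.set_printoptions(precision=1,suppress=True)
print("wheel",onz("scene",280.2,222.1,174),tri((280.2,222.1),(359.1,222)))
c=lambda x,y:(225+x/4,180+y/4); d=lambda x,y:(270+x/3.75,195+y/3.75)
A=onz("scene",*c(458,113),78);B=onz("scene",*c(600,240),78);C=onz("side",*d(80,370),78);D=onz("side",*d(342,415),78)
print(A,B,C,D,np.linalg.norm(A-B),np.linalg.norm(C-D))
print("tri",tri(c(458,113),d(342,415)),tri(c(600,240),d(80,370)))
for p,q in((B,A),(C,D)):
    e=p-q;print("yaw own x",np.degrees(np.arctan2(-e[0],e[1])) )
print("base near corners", onz("scene",*c(222,533),7),onz("scene",*c(560,372),10),onz("side",*d(412,500),10), onz("side",*d(511,325),14))
print("crosshead side corners",onz("side",*d(158,130),158),onz("side",*d(505,150),158), onz("scene",*c(355,290),158))
print("hub", onz("side",*d(331,97),185))
print("pad side",onz("side",*d(200,465),42))
for n,u,v in(("side",323,365),("scene",390,212)):print("pink",onz(n,u,v,25))
print("pen",onz("side",399,327,8),onz("side",399,362,8),onz("scene",*c(462,97),8))
print("pot",onz("side",*d(22,225),60),"bottle",onz("side",*d(88,48),147),onz("scene",263,328,147))
print("box",onz("side",452,307,30))
E
```

```text
wheel [641.4 -93.7 174. ] (array([646.3, -93.7, 177. ]), np.float64(11.537710752003582))
[ 620.3 -321.9   78. ] [ 477.9 -255.7   78. ] [ 483.5 -258.5   78. ] [ 623.5 -325.8   78. ] 157.09805260112452 155.35737889147765
tri (array([ 622.8, -324.2,   76.5]), np.float64(2.3011822363941206)) (array([ 481.3, -257.6,   76.6]), np.float64(4.731744987027381))
yaw own x 65.04101500669027
yaw own x 64.30162614816626
base near corners [574.  15.   7.] [ 474.4 -204.1   10. ] [ 668.2 -302.5   10. ] [776.6 -84.5  14. ]
crosshead side corners [539.  -73.4 158. ] [ 753.3 -133.9  158. ] [527.6 -60.3 158. ]
hub [648.1 -98.7 185. ]
pad side [ 547.8 -309.3   42. ]
pink [ 536.7 -447.6   25. ]
pink [ 530.  -441.3   25. ]
pen [ 710.6 -297.1    8. ] [ 681.9 -425.     8. ] [ 676.8 -420.9    8. ]
pot [445.2  15.6  60. ] bottle [497.2 163.1 147. ] [495.5 168.  147. ]
box [ 836.7 -258.7   30. ]
```

move_arm --series '[[[4, 4, 0], [0, 0, 0.14], 0], [[8, 8, 0], [0, 0, 0.28], 0], [[11.5, 11.5, 0], [0, 0, 0.42], 0], [[15, 15, 0], [0, 0, 0.56], 0], [[18.5, 18.5, 0], [0, 0, 0.7], 0]]'

```text
time_s: 0.6
tcp_pos: [375.8, -466.8, 303.7]
ee_rot: [0.877, 0.481, -0.0, -0.0]
wrist_force: [0.2, -0.7, -0.2]
grip_width: 12.3
grasp_force: 0.0
```

move_arm --series '[[[3.5, 3.5, 0], [0, 0, 0.133], 0], [[7, 7, 0], [0, 0, 0.133], 0], [[10.5, 10.5, 0], [0, 0, 0.133], 0], [[13.5, 13, 0], [0, 0, 0.133], 0], [[16.1, 15.2, 0], [0, 0, 0.133], 0]]'

```text
time_s: 1.1
tcp_pos: [537.2, -314.7, 303.6]
ee_rot: [0.844, 0.536, -0.0, -0.0]
wrist_force: [-0.6, -1.3, -0.4]
grip_width: -0.1
grasp_force: 0.0
```

```bash
python3 - <<'E'
from h import *
import cv2
vision.grab_frame("side");vision.grab_frame("side")
o=sensors.get_obs();print(o["tcp_pos"],o["ee_rot"],o["grip_width"],o["wrist_force"])
m=vision.camera_model("wrist");f=vision.grab_frame("wrist");cv2.imwrite("pics/w1.png",f[:,:,::-1]);np.savez("w1.npz",**m);print(m)
E
```

```text
[ 538.07624634 -313.88904108  303.23612887] [ 8.43471085e-01  5.37174267e-01  1.48506247e-04 -5.60521588e-04] -0.2069254287255417 [ 0.12427925  0.74108168 -0.19395966]
{'mtx': array([[358.39133323,   0.        , 318.22397175],
       [  0.        , 358.39133323, 244.71359953],
       [  0.        ,   0.        ,   1.        ]]), 'world_from_camera': array([[ 9.05914182e-01, -4.04691993e-01, -1.24675124e-01,
         5.69606344e+02],
       [-4.23459472e-01, -8.66628482e-01, -2.63888519e-01,
        -2.46811441e+02],
       [-1.25344253e-03,  2.91855214e-01, -9.56461689e-01,
         3.73655874e+02],
       [ 0.00000000e+00,  0.00000000e+00,  0.00000000e+00,
         1.00000000e+00]])}
```

View pics/w1.png

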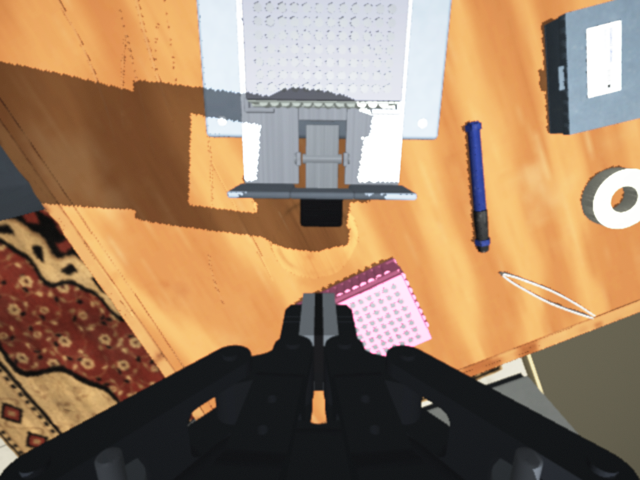

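The wrist view shows the panel top edge at (229..415, ~196) and the black pad at (300–342, 199–226), with the pink decoy, pen, tape and box all clear of the path. The wrist camera sits 74 mm ahead along tool x, so I'll turn 90° to keep it away from the wheel. That orientation also suits the handle.

```bash
python3 - <<'E'
from h import *
np.set_printoptions(precision=1,suppress=True)
m=dict(np.load("w1.npz"))
def z(u,v,h):
    p,d=ray("wrist",u,v,m);return p+d*(h-p[2])/d[2]
a=z(229,196,78);b=z(415,199,78);e=a-b;print(a,b,(a+b)/2,np.linalg.norm(e),np.degrees(np.arctan2(-e[0],e[1])))
print("pad outer",z(300,226,42),z(342,226,42),"mid",z(321,226,42))
print("base corners",z(209,136,14),z(436,138,14))
c=z(321,226,42);print("press pt",c+16*np.array([.426,.905,0]), (a+b)/2-17*np.array([.426,.905,0]))
E
```

```text
[ 482.  -258.9   78. ] [ 620.6 -326.4   78. ] [ 551.3 -292.7   78. ] 154.24978914409724 64.03001941618821
pad outer [ 518.5 -314.1   42. ] [ 554.8 -331.    42. ] mid [ 536.7 -322.6   42. ]
base corners [ 473.9 -202.7   14. ] [ 670.7 -296.8   14. ]
press pt [ 543.5 -308.1   42. ] [ 544.1 -308.    78. ]
```

move_arm --series '[[[0.2, 0.2, -2], [0, 0, 0.14], 0], [[0.3, 0.3, -4], [0, 0, 0.28], 0], [[0.4, 0.4, -6], [0, 0, 0.42], 0], [[0.5, 0.5, -8], [0, 0, 0.56], 0], [[0.55, 0.6, -10], [0, 0, 0.7], 0]]'

```text
time_s: 1.75
tcp_pos: [540.5, -311.3, 203.0]
ee_rot: [0.608, 0.794, -0.0, -0.0]
wrist_force: [-0.3, 0.4, 0.6]
grip_width: 0.3
grasp_force: 0.0
```

move_arm --series '[[[0, 0, -2], [0, 0, 0.14], 0], [[0, 0, -4], [0, 0, 0.28], 0], [[0, 0, -5], [0, 0, 0.42], 0], [[0, 0, -6], [0, 0, 0.56], 0], [[0, 0, -7], [0, 0, 0.7], 0]]'

```text
time_s: 2.25
tcp_pos: [540.4, -311.4, 133.3]
ee_rot: [0.298, 0.954, -0.0, -0.0]
wrist_force: [0.2, 0.3, 0.5]
grip_width: -0.1
grasp_force: 0.0
```

move_arm --series '[[[0, 0, 0], [0, 0, 0.14], 0], [[0, 0, 0], [0, 0, 0.16], 0], [[0, 0, 0], [0, 0, 0.16], 0]]'

```text
time_s: 2.55
tcp_pos: [540.9, -311.1, 134.1]
ee_rot: [0.225, 0.974, -0.0, 0.0]
wrist_force: [0.1, 0.2, 0.1]
grip_width: -0.2
grasp_force: 0.0
```

move_arm --series '[[[0.25, 0.3, -0.5], [0, 0, 0], 0], [[0.25, 0.3, -1.2], [0, 0, 0], 0], [[0.25, 0.3, -1.8], [0, 0, 0], 0], [[0.25, 0.3, -2.2], [0, 0, 0], 0], [[0.25, 0.3, -2.2], [0, 0, 0], 0]]'

```text
time_s: 3.05
tcp_pos: [543.8, -307.6, 111.9]
ee_rot: [0.224, 0.975, -0.0, -0.0]
wrist_force: [-2.9, 0.0, 2.0]
grip_width: -0.2
grasp_force: 1.8
```

move_arm --series '[[[0, 0, -0.3], [0, 0, 0], 0], [[0, 0, -0.6], [0, 0, 0], 0], [[0, 0, -0.9], [0, 0, 0], 0], [[0, 0, -0.9], [0, 0, 0], 0]]'

```text
time_s: 3.45
tcp_pos: [545.4, -308.8, 109.5]
ee_rot: [0.224, 0.975, -0.001, 0.003]
wrist_force: [-22.4, 7.5, 60.0]
grip_width: 0.1
grasp_force: 27.4
```

The press stalled at 60 N. In this turn the finger linkages probably foot on the panel top. I'll lift, turn back so the linkages spread along the panel for the lever stage, and use the 90° turn only for the later part of the push.

move_arm --series '[[[-0.1, -0.2, 2], [0, 0, 0], 0], [[-0.1, -0.2, 5], [0, 0, -0.14], 0], [[-0.1, -0.2, 5], [0, 0, -0.28], 0], [[-0.1, -0.2, 5], [0, 0, -0.42], 0], [[-0.1, -0.2, 5], [0, 0, -0.56], 0]]'

```text
time_s: 3.95
tcp_pos: [542.8, -309.5, 152.8]
ee_rot: [0.487, 0.873, 0.0, 0.0]
wrist_force: [-0.6, 0.1, 0.6]
grip_width: 0.1
grasp_force: 0.0
```

move_arm --series '[[[0, 0, 0], [0, 0, -0.14], 0], [[0, 0, 0], [0, 0, -0.28], 0], [[0, 0, 0], [0, 0, -0.42], 0], [[0, 0, 0], [0, 0, -0.56], 0], [[0, 0, 0], [0, 0, -0.7], 0]]'

```text
time_s: 4.45
tcp_pos: [542.8, -309.5, 152.5]
ee_rot: [0.757, 0.654, -0.0, -0.0]
wrist_force: [-0.1, -0.7, 0.2]
grip_width: -0.1
grasp_force: 0.0
```

move_arm --series '[[[0, 0, 0], [0, 0, -0.14], 0], [[0, 0, 0], [0, 0, -0.28], 0], [[0, 0, 0], [0, 0, -0.31], 0], [[0, 0, 0], [0, 0, -0.31], 0]]'

```text
time_s: 4.85
tcp_pos: [542.8, -309.5, 152.6]
ee_rot: [0.846, 0.532, -0.0, -0.0]
wrist_force: [-0.6, 0.0, 1.3]
grip_width: 0.0
grasp_force: 0.0
```

```bash
python3 - <<'E'
from h import *
import cv2
o=sensors.get_obs();print(o["tcp_pos"],o["ee_rot"],o["grip_width"],o["wrist_force"])
f=vision.grab_frame("wrist");g=vision.grab_frame("side")
h=cv2.resize(g[195:355,270:420],None,fx=3,fy=3)
cv2.imwrite("pics/w2.png",np.hstack([cv2.resize(f,(350,480))if 0 else f[:,150:500],h])[:,:,::-1])
E
```

```text
[ 542.7865314  -309.48429097  152.6329317 ] [ 8.46461348e-01  5.32450150e-01 -7.19268138e-05 -1.40323077e-04] 0.012069348183771346 [-0.60426829  0.04646607  1.3380815 ]
```

View pics/w2.png

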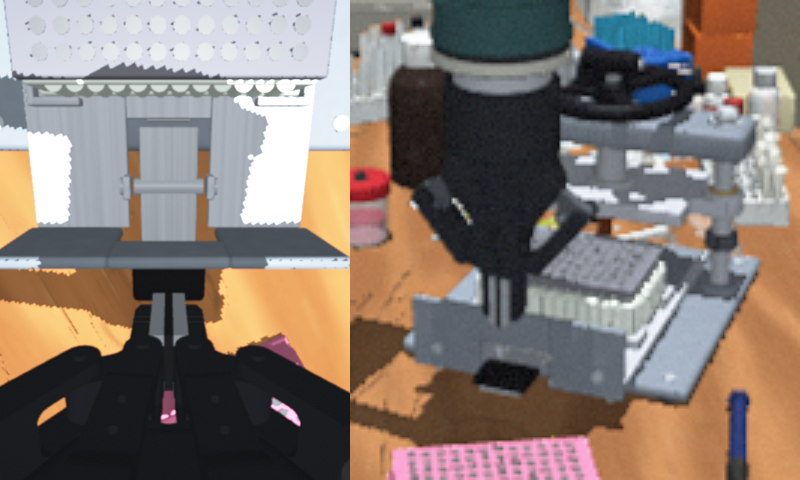

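The tip is centred over the pad in the wrist view, about 19 mm in front of the panel, and the tray and plate are undisturbed. Pressing now.

move_arm --series '[[[0, 0, -1.5], [0, 0, 0], 0], [[0, 0, -3], [0, 0, 0], 0], [[0, 0, -3.8], [0, 0, 0], 0], [[0, 0, -4.1], [0, 0, 0], 0], [[0, 0, -4.1], [0, 0, 0], 0]]'

```text
time_s: 5.45
tcp_pos: [542.6, -309.4, 111.2]
ee_rot: [0.847, 0.532, -0.0, -0.001]
wrist_force: [-0.8, 0.4, 2.4]
grip_width: -0.2
grasp_force: 1.0
```

move_arm --series '[[[0, 0, -0.3], [0, 0, 0], 0], [[0, 0, -0.6], [0, 0, 0], 0], [[0, 0, -0.7], [0, 0, 0], 0], [[0, 0, -0.8], [0, 0, 0], 0], [[0, 0, -0.8], [0, 0, 0], 0]]'

```text
time_s: 5.95
tcp_pos: [542.9, -309.7, 104.1]
ee_rot: [0.847, 0.532, 0.0, 0.0]
wrist_force: [-0.9, -2.2, 2.7]
grip_width: -0.2
grasp_force: 2.0
```

move_arm --series '[[[0, 0, -0.1], [0, 0, 0], 0], [[0, 0, -0.2], [0, 0, 0], 0], [[0, 0, -0.2], [0, 0, 0], 0]]'

```text
time_s: 6.25
tcp_pos: [542.9, -309.6, 101.9]
ee_rot: [0.847, 0.532, 0.0, 0.0]
wrist_force: [0.5, -4.6, 3.6]
grip_width: -0.0
grasp_force: 2.1
```

move_arm --series '[[[0.2, 0.45, 0], [0, 0, 0], 0], [[0.43, 0.9, 0], [0, 0, 0], 0], [[0.65, 1.35, 0], [0, 0, 0], 0], [[0.86, 1.8, 0], [0, 0, 0], 0], [[0.86, 1.8, 0], [0, 0, 0], 0]]'

```text
time_s: 6.75
tcp_pos: [551.9, -290.7, 102.0]
ee_rot: [0.847, 0.532, 0.0, -0.0]
wrist_force: [1.9, 0.0, 3.6]
grip_width: -0.2
grasp_force: 1.6
```

move_arm --series '[[[0.2, 0.45, 0], [0, 0, 0], 0], [[0.43, 0.9, 0], [0, 0, 0], 0], [[0.65, 1.35, 0], [0, 0, 0], 0], [[0.86, 1.8, 0], [0, 0, 0], 0], [[0.86, 1.8, 0], [0, 0, 0], 0]]'

```text
time_s: 7.25
tcp_pos: [560.4, -272.8, 101.9]
ee_rot: [0.847, 0.532, 0.0, -0.0]
wrist_force: [0.2, 1.3, 3.6]
grip_width: -0.2
grasp_force: 1.6
```

```bash
python3 - <<'E'
from h import *
import cv2
o=sensors.get_obs();print(o["tcp_pos"],o["wrist_force"])
f=vision.grab_frame("wrist");g=vision.grab_frame("side")
h=cv2.resize(g[195:355,270:420],None,fx=3,fy=3)
cv2.imwrite("pics/w3.png",np.hstack([f[:,150:500],h])[:,:,::-1])
E
```

```text
[ 560.36038776 -272.76149344  101.87232441] [0.2283274  1.27379505 3.56640185]
```

View pics/w3.png

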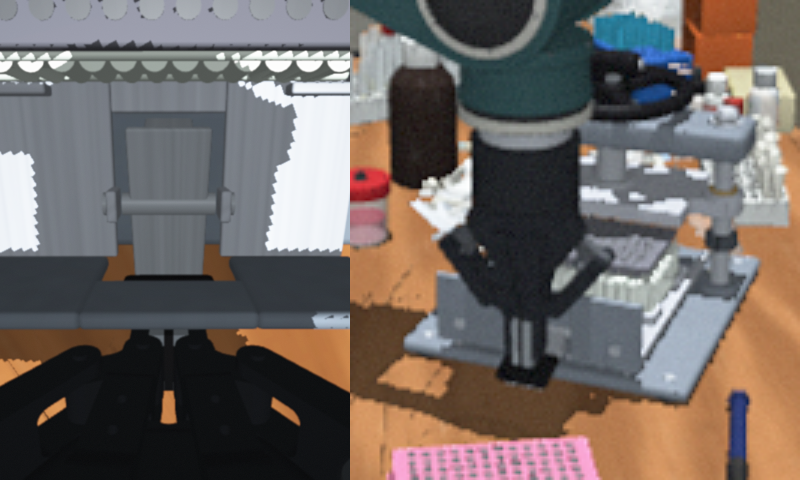

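Side view: the panel has moved in with the finger, and its left edge went from 415 to 437 px. In the wrist view the panel front top edge is at v≈328. I'll measure the slide.

```bash
python3 - <<'E'
from h import *
p=onz("wrist",318,328,78);d=p-np.array([551.3,-292.7,78]);print(p,d@[.432,.902,0],sensors.get_obs()["qpos"])
E
```

```text
[ 568.65270561 -255.47508391   78.        ] 41.073243138325275 [-4.94720798e-01  1.31895227e-01  1.76238358e+00  6.35920754e-04
  1.24756574e+00 -4.53279637e-02]
```

move_arm --series '[[[0, 0, 3], [0, 0, 0], 0], [[-0.4, -0.9, 5], [0, 0, 0.14], 0], [[-0.6, -1.3, 6], [0, 0, 0.28], 0], [[-0.6, -1.3, 6], [0, 0, 0.42], 0], [[-0.6, -1.3, 6], [0, 0, 0.56], 0]]'

```text
time_s: 7.85
tcp_pos: [553.8, -286.6, 161.8]
ee_rot: [0.665, 0.747, 0.0, -0.0]
wrist_force: [-0.1, 0.4, 0.5]
grip_width: 0.1
grasp_force: 0.0
```

move_arm --series '[[[0, 0, 0], [0, 0, 0.14], 0], [[0, 0, 0], [0, 0, 0.28], 0], [[0, 0, 0], [0, 0, 0.42], 0], [[0, 0, 0], [0, 0, 0.56], 0], [[0, 0, 0], [0, 0, 0.7], 0]]'

```text
time_s: 8.35
tcp_pos: [553.7, -286.4, 161.3]
ee_rot: [0.369, 0.93, 0.0, -0.001]
wrist_force: [-0.0, 0.6, -0.1]
grip_width: -0.0
grasp_force: 0.0
```

move_arm --series '[[[0, 0, -1], [0, 0, 0.14], 0], [[0, 0, -2], [0, 0, 0.28], 0], [[0, 0, -2.9], [0, 0, 0.31], 0], [[0.43, 0.9, -2.9], [0, 0, 0.31], 0], [[0.86, 1.8, -2.9], [0, 0, 0.31], 0]]'

```text
time_s: 8.85
tcp_pos: [562.8, -267.9, 132.8]
ee_rot: [0.225, 0.974, 0.0, -0.0]
wrist_force: [-0.7, -1.8, -1.6]
grip_width: -0.0
grasp_force: 3.0
```

move_arm --series '[[[0.43, 0.9, 0], [0, 0, 0], 0], [[0.86, 1.8, 0], [0, 0, 0], 0], [[1.3, 2.7, 0], [0, 0, 0], 0], [[1.73, 3.6, 0], [0, 0, 0], 0], [[2.16, 4.5, 0], [0, 0, 0], 0]]'

```text
time_s: 9.35
tcp_pos: [584.7, -222.7, 133.2]
ee_rot: [0.224, 0.975, -0.0, 0.0]
wrist_force: [-1.8, -2.7, 0.5]
grip_width: -0.1
grasp_force: 1.8
```

move_arm --series '[[[0.1, 0.2, 0], [0, 0, 0], 0], [[0.2, 0.4, 0], [0, 0, 0], 0], [[0.26, 0.55, 0], [0, 0, 0], 0], [[0.3, 0.63, 0], [0, 0, 0], 0], [[0.35, 0.72, 0], [0, 0, 0], 0]]'

```text
time_s: 9.85
tcp_pos: [587.7, -216.5, 133.0]
ee_rot: [0.224, 0.975, -0.0, 0.0]
wrist_force: [-1.8, -3.0, 2.3]
grip_width: -0.0
grasp_force: 1.6
```

move_arm --series '[[[0.1, 0.2, 0], [0, 0, 0], 0], [[0.15, 0.3, 0], [0, 0, 0], 0], [[0.2, 0.4, 0], [0, 0, 0], 0], [[0.25, 0.5, 0], [0, 0, 0], 0], [[0.25, 0.5, 0], [0, 0, 0], 0]]'

```text
time_s: 10.35
tcp_pos: [588.8, -214.4, 133.1]
ee_rot: [0.224, 0.975, -0.003, -0.001]
wrist_force: [-17.7, -29.5, 4.3]
grip_width: 0.0
grasp_force: 17.4
```

The tray hit its stop at 34 N, consistent with being home. Now I'll back off, lift and look at the wheel.

move_arm --series '[[[-0.9, -1.8, 0], [0, 0, 0], 0], [[-0.9, -1.8, 5], [0, 0, 0], 4.5], [[-0.9, -1.8, 10], [0, 0, 0], 4.5], [[-0.9, -1.8, 15], [0, 0, 0], 4.5], [[1, 0, 19], [0, 0, 0], 4.5]]'

```text
time_s: 10.85
tcp_pos: [599.3, -212.3, 326.5]
ee_rot: [0.225, 0.974, -0.0, 0.001]
wrist_force: [0.9, -0.1, 0.2]
grip_width: 45.3
grasp_force: 0.0
```

move_arm --series '[[[3, 3, 2], [0, 0, 0], 4.5], [[6, 5, 4], [0, 0, 0], 4.5], [[9, 7.5, 4], [0, 0, 0], 4.5], [[9, 9.5, 4], [0, 0, 0], 4.5], [[9, 9.5, 4], [0, 0, 0], 4.5]]'

```text
time_s: 11.35
tcp_pos: [690.7, -113.9, 362.1]
ee_rot: [0.222, 0.975, 0.0, -0.001]
wrist_force: [-0.7, -0.5, -0.4]
grip_width: 44.7
grasp_force: 0.0
```

```bash
python3 - <<'E'
from h import *
import cv2
vision.grab_frame("side")
o=sensors.get_obs();print(o["tcp_pos"],o["ee_rot"],o["grip_width"],o["wrist_force"])
m=vision.camera_model("wrist");f=vision.grab_frame("wrist");cv2.imwrite("pics/w4.png",f[:,:,::-1]);np.savez("w4.npz",**m)
E
```

```text
[ 690.17482044 -115.24466302  362.3060216 ] [ 2.22667960e-01  9.74894222e-01  1.27608956e-04 -4.67729214e-04] 45.0774559463983 [ 0.76605154 -0.78551521  0.29513976]
```

View pics/w4.png

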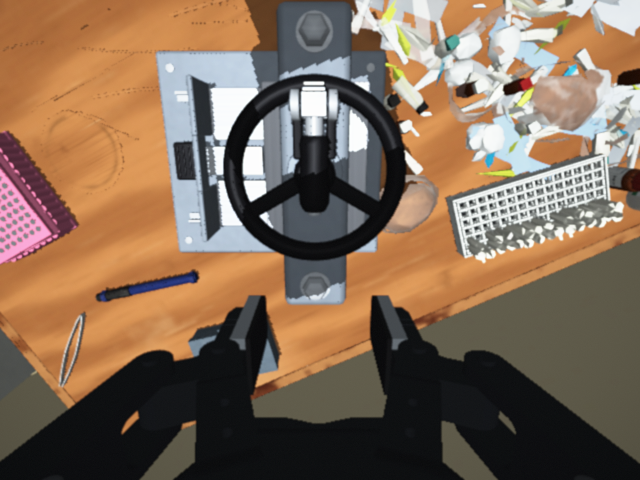

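Wrist view: the tray is home (panel at u≈205, pad at (183,160)). The wheel ring spans u 224–406 and v 73–260, so its centre is near (315,166). The folded handle runs from the clevis (315,100) to its end at (314,212).

```bash
python3 - <<'E'
from h import *
np.set_printoptions(precision=1,suppress=True)
m=dict(np.load("w4.npz"))
def z(u,v,h):
    p,d=ray("wrist",u,v,m);return p+d*(h-p[2])/d[2]
w=[z(224,166,177),z(406,166,177),z(315,73,177),z(315,260,177)];print(*w,"c",sum(w)/4,np.linalg.norm(w[0]-w[1]),np.linalg.norm(w[2]-w[3]))
a,b=z(314,135,200),z(314,212,200);print("handle",a,b,np.degrees(np.arctan2(*(a-b)[[1,0]])))
print("hinge",z(315,97,198)); print("bolts",z(315,31,160),z(315,286,160),(z(315,31,160)+z(315,286,160))/2)
E
```

```text
[ 612.6 -151.5  177. ] [667.9 -36.9 177. ] [586.9 -68.3 177. ] [ 702.9 -124.6  177. ] c [642.6 -95.3 177. ] 127.25896760284934 128.91805229567353
handle [621.5 -85.5 200. ] [ 665.2 -106.8  200. ] 154.03296599640024
hinge [601.9 -75.3 198. ]
bolts [561.3 -56.  160. ] [ 728.6 -137.3  160. ] [644.9 -96.7 160. ]
```

move_arm --series '[[[-2.2, 0.9, -2], [0, 0, 0], 4.5], [[-4.3, 1.75, -4], [0, 0, 0], 4.5], [[-4.3, 1.75, -7], [0, 0, 0], 4.5], [[-4.3, 1.75, -9.5], [0, 0, 0], 4.5], [[-4.3, 1.75, -10.1], [0, 0, 0], 4.5]]'

```text
time_s: 11.95
tcp_pos: [645.9, -99.6, 259.1]
ee_rot: [0.224, 0.975, -0.0, -0.002]
wrist_force: [0.4, -0.9, 0.2]
grip_width: 45.3
grasp_force: 0.0
```

move_arm --series '[[[0, 0, 0], [0, 0, 0], 4], [[0, 0, 0], [0, 0, 0], 3], [[0, 0, 0], [0, 0, 0], 2], [[0, 0, 0], [0, 0, 0], 1.5], [[0, 0, 0], [0, 0, 0], 1.5]]' --squeeze 30

```text
time_s: 12.45
tcp_pos: [647.8, -98.6, 263.4]
ee_rot: [0.223, 0.975, 0.0, 0.001]
wrist_force: [5.6, 3.5, 3.9]
grip_width: 18.6
grasp_force: 30.0
```

```bash
python3 - <<'E'
import numpy as np
ey=np.array([-.900,.435]);f=lambda t,p:np.array([-48.5*np.cos(t)-np.sin(t)+66*np.sin(p),48.5*np.sin(t)-np.cos(t)+66*np.cos(p)])
g=[f(np.radians(t),np.radians(.6*t)) for t in range(0,97,12)]
for i,t in enumerate(range(0,97,12)):
    b=0 if i<=4 else 4
    d=g[i]-g[b];print(t,np.round(d[0]*ey/10,2),round(d[1]/10,2),"rot",np.round(-np.radians(.6*12*(i-b))*np.array([.435,.9]),3))
E
```

```text
0 [-0.  0.] 0.0 rot [-0. -0.]
12 [-0.82  0.4 ] 0.96 rot [-0.055 -0.113]
24 [-1.82  0.88] 1.77 rot [-0.109 -0.226]
36 [-2.97  1.43] 2.41 rot [-0.164 -0.339]
48 [-4.24  2.05] 2.82 rot [-0.219 -0.452]
60 [-1.36  0.66] 0.17 rot [-0.055 -0.113]
72 [-2.76  1.33] 0.07 rot [-0.109 -0.226]
84 [-4.16  2.01] -0.3 rot [-0.164 -0.339]
96 [-5.51  2.66] -0.95 rot [-0.219 -0.452]
```

move_arm --series '[[[-0.82, 0.4, 0.96], [-0.055, -0.113, 0], 1.5], [[-1.82, 0.88, 1.77], [-0.109, -0.226, 0], 1.5], [[-2.97, 1.43, 2.41], [-0.164, -0.339, 0], 1.5], [[-4.24, 2.05, 2.82], [-0.219, -0.452, 0], 1.5], [[-4.24, 2.05, 2.82], [-0.219, -0.452, 0], 1.5]]'

```text
time_s: 12.95
tcp_pos: [603.4, -77.2, 291.0]
ee_rot: [0.216, 0.944, -0.056, 0.245]
wrist_force: [3.2, 2.9, -6.1]
grip_width: 18.5
grasp_force: 29.6
```

move_arm --series '[[[-1.36, 0.66, 0.17], [-0.055, -0.113, 0], 1.5], [[-2.76, 1.33, 0.07], [-0.109, -0.226, 0], 1.5], [[-4.16, 2.01, -0.3], [-0.164, -0.339, 0], 1.5], [[-4.6, 2.23, -0.5], [-0.182, -0.376, 0], 1.5], [[-4.6, 2.23, -0.5], [-0.182, -0.376, 0], 1.5]]'

```text
time_s: 13.45
tcp_pos: [558.4, -55.8, 285.0]
ee_rot: [0.2, 0.874, -0.099, 0.432]
wrist_force: [0.7, 2.9, -5.4]
grip_width: 18.7
grasp_force: 29.5
```

```bash
python3 - <<'E'
from h import *
import cv2
o=sensors.get_obs();print(o["qpos"])
f=vision.grab_frame("wrist");g=vision.grab_frame("side")
h=cv2.resize(g[160:280,280:430],None,fx=3,fy=3)
cv2.imwrite("pics/w5.png",np.hstack([f[60:420,150:500],h])[:,:,::-1])
E
```

```text
[-0.01487918 -0.47202772  2.12221036 -0.55063813  0.69817658 -0.85579777]
```

View pics/w5.png

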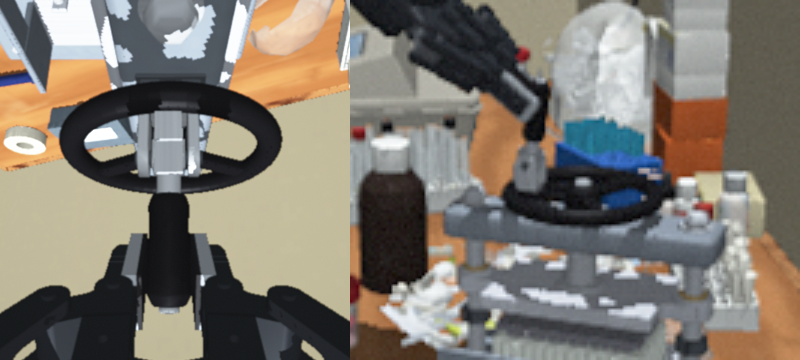

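The handle stands nearly upright over its hinge, gripped at mid-sleeve. I'll open so it snaps upright, back out along the tool, and return to vertical.

move_arm --series '[[[0, 0, 0], [0, 0, 0], 4.5], [[0, 0, 0], [0, 0, 0], 4.5], [[-1.4, 0.7, 1.3], [0, 0, 0], 4.5], [[-3.5, 1.7, 3.2], [0, 0, 0], 4.5], [[-4.2, 2, 6], [0, 0, 0], 4.5]]'

```text
time_s: 14.05
tcp_pos: [515.9, -35.9, 345.0]
ee_rot: [0.2, 0.874, -0.1, 0.432]
wrist_force: [-0.6, 0.1, 0.1]
grip_width: 45.1
grasp_force: 0.0
```

move_arm --series '[[[0, 0, 2], [0.065, 0.135, 0], 4.5], [[2, -0.9, 4], [0.13, 0.27, 0], 4.5], [[4, -1.9, 4], [0.195, 0.405, 0], 4.5], [[6, -2.9, 4], [0.26, 0.54, 0], 4.5], [[8, -3.8, 4], [0.325, 0.675, 0], 4.5]]'

```text
time_s: 14.55
tcp_pos: [598.0, -75.0, 386.3]
ee_rot: [0.222, 0.971, -0.019, 0.081]
wrist_force: [-0.6, 0.6, -0.1]
grip_width: 44.9
grasp_force: 0.0
```

move_arm --series '[[[0.5, -0.2, 0], [0.076, 0.153, 0], 4.5], [[0.5, -0.2, 0], [0.076, 0.153, 0], 4.5], [[0.5, -0.2, 0], [0.076, 0.153, 0], 4.5]]'

```text
time_s: 14.85
tcp_pos: [602.5, -76.6, 384.4]
ee_rot: [0.223, 0.975, -0.0, 0.001]
wrist_force: [0.0, 1.3, 0.6]
grip_width: 45.4
grasp_force: 0.0
```

move_arm --series '[[[0.2, 0, -3], [0, 0, 0], 4.5], [[0.2, 0, -6], [0, 0, 0], 4.5], [[0.2, 0, -8], [0, 0, 0], 4.5], [[0.2, 0, -8.6], [0, 0, 0], 4.5], [[0.2, 0, -8.6], [0, 0, 0], 4.5]]'

```text
time_s: 15.35
tcp_pos: [603.2, -75.6, 299.6]
ee_rot: [0.223, 0.975, -0.0, 0.001]
wrist_force: [1.1, -0.0, 0.1]
grip_width: 45.2
grasp_force: 0.0
```

move_arm --series '[[[0, 0, 0], [0, 0, 0], 3.5], [[0, 0, 0], [0, 0, 0], 2.5], [[0, 0, 0], [0, 0, 0], 1.5], [[0, 0, 0], [0, 0, 0], 1.5], [[0, 0, 0], [0, 0, 0], 1.5]]' --squeeze 25

```text
time_s: 15.85
tcp_pos: [604.1, -76.1, 300.5]
ee_rot: [0.223, 0.975, 0.0, 0.001]
wrist_force: [-1.3, 0.6, 5.9]
grip_width: 19.3
grasp_force: 24.9
```

```bash
python3 - <<'E'
import numpy as np
# clockwise circle, r=44, own +y at 154.2 deg; offsets (cm) per 16 deg step, call-relative
a=lambda k:np.radians(154.2-k); P=lambda k:4.4*np.array([np.cos(a(k)),np.sin(a(k))])
for c in range(6):
    print(c*80,[list(np.round(P(c*80+16*i)-P(c*80),2)) for i in range(1,6)])
E
```

```text
0 [[np.float64(0.68), np.float64(1.02)], [np.float64(1.62), np.float64(1.81)], [np.float64(2.73), np.float64(2.31)], [np.float64(3.95), np.float64(2.48)], [np.float64(5.16), np.float64(2.32)]]
80 [[np.float64(1.12), np.float64(-0.49)], [np.float64(2.06), np.float64(-1.28)], [np.float64(2.75), np.float64(-2.29)], [np.float64(3.13), np.float64(-3.45)], [np.float64(3.18), np.float64(-4.68)]]
160 [[np.float64(-0.29), np.float64(-1.19)], [np.float64(-0.9), np.float64(-2.25)], [np.float64(-1.78), np.float64(-3.11)], [np.float64(-2.86), np.float64(-3.68)], [np.float64(-4.06), np.float64(-3.94)]]
240 [[np.float64(-1.22), np.float64(0.08)], [np.float64(-2.37), np.float64(0.5)], [np.float64(-3.37), np.float64(1.21)], [np.float64(-4.13), np.float64(2.17)], [np.float64(-4.59), np.float64(3.31)]]
320 [[np.float64(-0.13), np.float64(1.22)], [np.float64(0.08), np.float64(2.42)], [np.float64(0.61), np.float64(3.53)], [np.float64(1.43), np.float64(4.44)], [np.float64(2.46), np.float64(5.09)]]
400 [[np.float64(1.18), np.float64(0.34)], [np.float64(2.4), np.float64(0.35)], [np.float64(3.58), np.float64(0.01)], [np.float64(4.62), np.float64(-0.63)], [np.float64(5.44), np.float64(-1.54)]]
```

move_arm --series '[[[0.68, 1.02, 0], [0, 0, 0], 1.5], [[1.62, 1.81, 0], [0, 0, 0], 1.5], [[2.73, 2.31, 0], [0, 0, 0], 1.5], [[3.95, 2.48, 0], [0, 0, 0], 1.5], [[5.16, 2.32, 0], [0, 0, 0], 1.5]]'

```text
time_s: 16.35
tcp_pos: [656.0, -53.2, 300.6]
ee_rot: [0.223, 0.975, -0.001, 0.001]
wrist_force: [-5.4, -9.4, 8.5]
grip_width: 19.3
grasp_force: 25.7
```

move_arm --series '[[[1.12, -0.49, 0], [0, 0, 0], 1.5], [[2.06, -1.28, 0], [0, 0, 0], 1.5], [[2.75, -2.29, 0], [0, 0, 0], 1.5], [[3.13, -3.45, 0], [0, 0, 0], 1.5], [[3.18, -4.68, 0], [0, 0, 0], 1.5]]'

```text
time_s: 16.85
tcp_pos: [687.3, -100.0, 300.5]
ee_rot: [0.223, 0.975, 0.0, 0.0]
wrist_force: [-11.2, 4.1, 8.7]
grip_width: 19.4
grasp_force: 25.4
```

move_arm --series '[[[-0.29, -1.19, 0], [0, 0, 0], 1.5], [[-0.9, -2.25, 0], [0, 0, 0], 1.5], [[-1.78, -3.11, 0], [0, 0, 0], 1.5], [[-2.86, -3.68, 0], [0, 0, 0], 1.5], [[-4.06, -3.94, 0], [0, 0, 0], 1.5]]'

```text
time_s: 17.35
tcp_pos: [646.9, -139.4, 300.6]
ee_rot: [0.223, 0.975, 0.0, 0.002]
wrist_force: [3.0, 2.7, 6.5]
grip_width: 19.2
grasp_force: 25.2
```

move_arm --series '[[[-1.22, 0.08, 0], [0, 0, 0], 1.5], [[-2.37, 0.5, 0], [0, 0, 0], 1.5], [[-3.37, 1.21, 0], [0, 0, 0], 1.5], [[-4.13, 2.17, 0], [0, 0, 0], 1.5], [[-4.59, 3.31, 0], [0, 0, 0], 1.5]]'

```text
time_s: 17.85
tcp_pos: [600.5, -106.3, 300.5]
ee_rot: [0.224, 0.975, -0.0, 0.001]
wrist_force: [-0.3, -3.4, 6.6]
grip_width: 19.3
grasp_force: 25.4
```

move_arm --series '[[[-0.13, 1.22, 0], [0, 0, 0], 1.5], [[0.08, 2.42, 0], [0, 0, 0], 1.5], [[0.61, 3.53, 0], [0, 0, 0], 1.5], [[1.43, 4.44, 0], [0, 0, 0], 1.5], [[2.46, 5.09, 0], [0, 0, 0], 1.5]]'

```text
time_s: 18.35
tcp_pos: [625.8, -54.8, 300.5]
ee_rot: [0.223, 0.975, -0.0, 0.001]
wrist_force: [-0.9, -6.1, 8.6]
grip_width: 19.2
grasp_force: 25.4
```

move_arm --series '[[[0.87, 0.29, 0], [0, 0, 0], 1.5], [[1.48, 0.375, 0], [0, 0, 0], 1.5], [[1.94, 0.385, 0], [0, 0, 0], 1.5], [[2.1, 0.375, 0], [0, 0, 0], 1.5], [[2.25, 0.365, 0], [0, 0, 0], 1.5]]'

```text
time_s: 18.85
tcp_pos: [647.1, -51.8, 300.3]
ee_rot: [0.223, 0.975, -0.001, -0.001]
wrist_force: [-21.1, -4.3, 12.5]
grip_width: 19.2
grasp_force: 26.6
```

move_arm --series '[[[0.1, -0.01, 0], [0, 0, 0], 1.5], [[0.2, -0.02, 0], [0, 0, 0], 1.5], [[0.2, -0.02, 0], [0, 0, 0], 1.5]]'

```text
time_s: 19.15
tcp_pos: [648.6, -52.2, 300.2]
ee_rot: [0.223, 0.975, -0.001, -0.002]
wrist_force: [-24.4, -5.9, 12.1]
grip_width: 19.3
grasp_force: 27.1
```

move_arm --series '[[[0.15, -0.02, 0], [0, 0, 0], 1.5], [[0.3, -0.04, 0], [0, 0, 0], 1.5], [[0.3, -0.04, 0], [0, 0, 0], 1.5]]'

```text
time_s: 19.45
tcp_pos: [651.5, -53.2, 300.1]
ee_rot: [0.224, 0.975, -0.002, -0.002]
wrist_force: [-25.0, -9.3, 11.8]
grip_width: 19.4
grasp_force: 28.1
```

move_arm --series '[[[-0.4, 0.05, 0], [0, 0, 0], 1.5], [[-0.4, 0.05, 0], [0, 0, 0], 4.5], [[-0.4, 0.05, 0], [0, 0, 0], 4.5], [[-0.4, 0.05, 0], [0, 0, 0], 4.5], [[-0.4, 0.05, 3], [0, 0, 0], 4.5]]'

```text
time_s: 19.95
tcp_pos: [648.4, -51.2, 325.2]
ee_rot: [0.223, 0.975, -0.0, -0.003]
wrist_force: [-0.0, -0.4, -0.4]
grip_width: 45.1
grasp_force: 0.0
```

move_arm --series '[[[0, 0, 4], [0, 0, 0], 4.5], [[0, 0, 8], [0, 0, 0], 4.5], [[4, -2, 12], [0, 0, 0], 4.5], [[8, -4, 12], [0, 0, 0], 4.5], [[10, -5, 12], [0, 0, 0], 4.5]]'

```text
time_s: 20.45
tcp_pos: [751.0, -102.6, 449.9]
ee_rot: [0.223, 0.975, 0.0, 0.001]
wrist_force: [-1.0, -0.5, -1.0]
grip_width: 44.7
grasp_force: 0.0
```

```bash
python3 - <<'E'
from h import *
import cv2
vision.grab_frame("side")
o=sensors.get_obs();print(o["tcp_pos"],o["time_s"],o["wrist_force"])
f=vision.grab_frame("wrist");g=vision.grab_frame("side")
h=cv2.resize(g[185:345,275:408],None,fx=3,fy=3)
cv2.imwrite("pics/w6.png",np.hstack([f[:,120:520],h])[:,:,::-1])
E
```

```text
[ 752.79145532 -103.8078328   447.00851308] 20.5 [ 3.47121056 -1.18248878 -0.00799397]
```

View pics/w6.png

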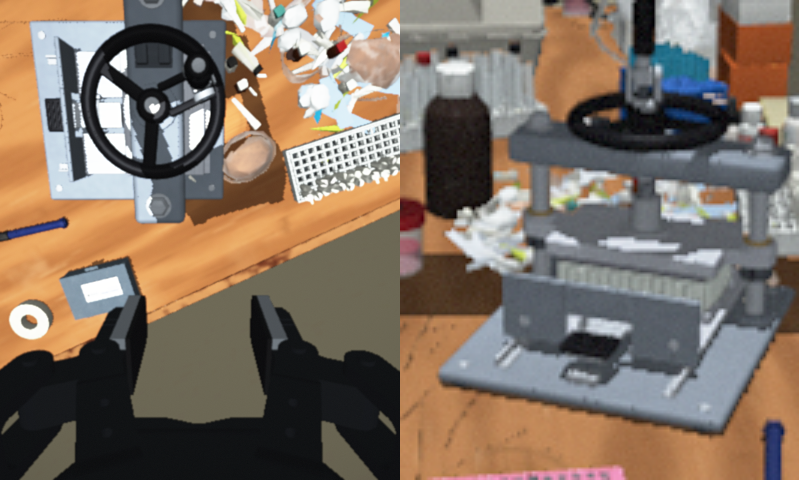

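The final view shows the tray home and the press plate down on the cover. The handle is upright and free, the wheel is about 67° past one full turn, and the bottle, pot and pen are undisturbed. The jump from under 10 N to 21–25 N at about 428° was the hard stop. Handing in.

```bash
python3 -c "
from plant import manip
print(manip.close_job())"
```

```text
the job is handed in; nothing more can be done
None
```

I handed the job in at about 20.5 s. The tray is home, the handle is upright and released, and the wheel is wound to its stop with the plate down on the cover. One early press on the lever stalled at a 60 N wrist force, probably the finger linkages on the panel top, and nothing looked displaced afterwards.

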